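# Gather rinsed screw caps in the pouring corner of a tilted tray

### The job

One rinsed black screw cap has been left out on the bench: put it into the white tray with the other three. Then grip the tray by its rim and, with its lipped corner staying down where it stands, tip it towards that corner until all four caps have slid together into it, spilling none and leaving everything else on the bench alone. Finish while still holding the tray clearly tilted in the gripper, nothing propped under it, the caps lying still in the lipped corner, ready to be counted out.

Things in the scene. Friction and masses are not known exactly. Their poses are not given: they have to be found in the camera images.
- tray_mid (a point): centre of the loose white plastic rinsing tray, half-way up: 25 mm above its underside. Axes turn with the tray: x along its long side, y along its short side, z up. Body 220 (x) by 160 (y) mm, 50 mm high, 0.24 to 0.39 kg; floor 4 mm thick, upright 4 mm walls, inside 212 by 152 mm. The pouring lip is at the (-x, +y) corner.
- tray: the same tray; origin at the centre of its underside, axes as for tray_mid. A straight rim bead, 12 mm wide and 16 mm deep (34 to 50 mm above the underside), runs round its top, middle line at x = +-112 and y = +-82 mm, missing only for 26 mm each side of the lip corner. Grip the bead: one finger inside the tray, one outside. Caps in the tray reach only 26 mm above the underside.
- lip_corner (a point): a point in the tray: its inner corner below the pouring lip (a beak that sticks out 24 mm past the corner), at tray x = -106, y = +76 mm, 11 mm above the inner floor. The foot of the outer corner lies at tray x = -110, y = +80 mm on the underside: the tray can be tipped about it with that corner still on the bench.
- far_corner (a point): a point on the tray: top of the rim at the corner diagonally opposite the lip, at tray x = +112, y = -82 mm, 50 mm above the underside.
- cap1_mid (a point): centre of a cap that starts in the tray: black ribbed screw cap, 30 mm in diameter, 22 mm high, 10 g, axis upright; the point is 11 mm above its foot. Friction in the tray 0.13 to 0.19: caps start to slide at 8 to 11 degrees of tilt and run along a wall into the corner at 25 to 30 degrees with both walls of the lip corner equally downhill.
- cap2_mid (a point): second of the caps that start in the tray, just like cap1.
- cap3_mid (a point): third of the caps that start in the tray, just like cap1.
- stray_cap_mid (a point): the fourth cap, just like cap1, which starts on the bench top on the robot's right, 25 mm or more clear of all else.
- big_cap: bystander: loose white ribbed cap of a large bottle, 52 mm in diameter, 26 mm high, lying on the bench; origin at the centre of its underside.
- big_bottle: bystander: white bottle with a red cap, 84 mm in diameter, 170 mm high; origin under its centre.
- small_bottle: bystander: small white bottle with a red cap, 44 mm in diameter, 95 mm high; origin under its centre.
- tip_box: bystander: closed pipette-tip box, grey base and pale lid, 122 by 84 mm (x by y), 84 mm high; origin under its centre.
- tube_rack: bystander: orange microtube rack, 60 by 180 mm (x by y), 50 mm high with its tubes; origin under its centre.
- forceps: bystander: steel forceps lying flat, 130 mm long along x, 9 mm high; origin under the middle.
- marker: bystander: marker pen lying on the bench, 120 mm long along x, 15 mm thick; origin under the middle.
- tape_roll: bystander: roll of pale tape lying flat, 90 mm in diameter, 19 mm high; origin under its centre.

How it is judged:
By the outcome, as a careful person would: the job done as asked, in the order asked, and still so for the second after the job is handed in, while the arm keeps its last pose, push and grip.
It also fails if it takes over 48 s, if anything falls off the work surface, if the arm or the gripper's body presses on something with over 40 N, if the wrist force passes 120 N, or if a joint passes its speed limit or range.

### The arm

A 7-joint arm with a two-finger parallel gripper is mounted at the origin on the work surface. World frame = base frame: x ahead of the robot, y to its left, z up, the work surface at z = 0. Lengths are in mm, angles in rad, forces in N, time in s.
With the tool pointing down it reaches from about 350 to 900 mm from the base axis. Payload 7.2 kg.
Tool frame: the origin (TCP) lies on the centre line of the jaws, within the pads' length; the fingertips stand 8 mm ahead of it and the grasp point (between the pads) lies 11 mm behind it; x points along the fingers, z is the direction in which the jaws open and shut, and the axes are right-handed (so a half turn about x gives the same grasp; the last joint's range is limited). The gripper opens to 88 mm and grips with 3 to 60 N. Pads are 20 mm wide; open, the fingers measure 115 mm over their backs; the gripper's body (75 mm by 178 mm) begins 61 mm behind the grasp point.
Start: joints at [-1.265, 0.411, -0.013, 1.596, 0.006, 1.134, -0.082], TCP at [228.232, 581.841, 230.653] pointing down, gripper open.
Joint ranges: [-2.95, 2.95], [-0.29, 1.99], [-1.47, 1.44], [0.14, 2.54], [-1.03, 4.17], [0.13, 1.85], [-2.86, 2.86]. Speed limits (rad/s): [2.39, 2.39, 3.01, 3.01, 3.14, 3.14, 3.14].

### API

Orientations are given as a rotation vector (axis times angle).
In Python, from cell import state, camera, close_job gives the robot as it stands.
- The arm moves only by the shell command python3 -m handwheel 'ROWS' [FORCE]. ROWS is text: rows parted by semicolons, each of 7 numbers parted by spaces: the shift along the tool's x, y, z scaled (see below), then the turn, a rotation vector about the tool's x, y, z scaled (see below), then the closure in counts, from 0 (fully open) to 255 (shut). In form: tx ty tz ax ay az jaw; .... A call has 1 to 5 rows; each row is the pose to reach, as a shift and turn from the pose measured when the call began, along the tool's axes at that moment, turning the shorter way round; what a row does not reach only later rows make up. The controller multiplies each number of a shift by 250 mm and each number of a turn by pi rad. A row lasts 1/12 s, in which the tool goes at most 41.7 mm and 7.16 degrees, less where a joint would pass 70% of its speed; a pose out of reach is approached as far as the arm can. A call with a number of a shift or a turn outside -1 to 1 is refused whole. A call with a gripper value outside its range is refused whole. The fingers move at their own pace and stop on an object; FORCE is the grip in N (left out, the last holds). Time passes only in rows, so rows that repeat a pose let the fingers close. It gives the time, the measured TCP pose, the force and the opening at its end, in the units of the state.
- state(): the state, without advancing time (a new reading comes with each control period).
- camera(name): name is "scene" or "side" or "wrist"; returns a dict with "frame" (384x512x3 uint8, red, green, blue), "vertical_fov" (degrees; the focal length in pixels is half the picture's height over the tangent of half this angle, whatever the lens; pixels are square), "cx", "cy" (the principal point, pixels), "xyz" and "attitude" of the camera in the world; the wrist camera has in their place "tool_from_camera" (4x4, takes a point from camera to tool coordinates, whose origin is the TCP and whose axes are the tool frame's). Camera axes: x right, y up, looking along -z (the intrinsics and any distortion apply to the point x, -y, -z); pixel columns grow to the right and rows downward; lengths in mm; the calibration is good to about 2 mm. The wrist camera is an equidistant fisheye: a pixel r from the principal point sees the ray r / f radians off the axis. A picture is of the moment at which its call begins: read the wrist's pose just before it. There is no depth.
- close_job(): hands the job in, once; it reports no verdict.
The state is a dict: "time_s": time; "qpos": joint angles; "qvel": joint speeds; "joint_torque": joint torques, N m; "tool_pos": TCP position; "tcp_rot": TCP orientation; "ft_force": force on the tool from outside, world axes, zero at the start; "moment": the same for the moment, N m; "opening": finger opening in mm.
Only numpy, scipy, OpenCV 4.12 (cv2) and the standard library are available. Lean on these libraries where they do the work, as an engineer would, in place of code of your own. Each camera call takes 0.05 s, during which the arm holds its last target.

## Working session

There is one attempt and no reset: what is moved stays moved. The work goes in short steps, Python scripts to look and compute and a shell command to move; the robot and the scene stay as the last step left them, time stands still between calls to the robot, and variables do not carry over. Pictures are saved under pics/ and viewed, and the job is handed in when it is done.

```bash
ls; mkdir -p pics
python3 - <<'E'
from cell import state,camera
import cv2
s=state();print(s)
for n in("scene","side","wrist"):
    c=camera(n);f=c.pop("frame");cv2.imwrite(f"pics/a_{n}.png",f[:,:,::-1]);print(n,c)
E
```

```text
pics
{'time_s': 0.0, 'qpos': array([-1.26518298,  0.41190211, -0.01272357,  1.5970417 ,  0.00560643,
        1.13425153, -0.08219511]), 'qvel': array([ 0.0012819 ,  0.00159331, -0.00126522,  0.00075981, -0.0004197 ,
       -0.00069116,  0.00142578]), 'joint_torque': array([-4.02768837e-04, -5.87959743e+01,  6.42008521e-01, -2.91072482e+01,
       -5.36387879e-02,  1.84438750e-02,  1.71270726e-04]), 'tool_pos': array([228.0881506 , 581.37951024, 229.80856416]), 'tcp_rot': array([-0.93058279,  1.36441536,  0.92897707]), 'ft_force': array([ 0.16935551, -0.44374641, -0.05849328]), 'moment': array([0.0004059 , 0.03726783, 0.03169075]), 'opening': 87.56708841089645}
scene {'vertical_fov': 47.24029812949358, 'cx': 258.1130625437577, 'cy': 190.39113336753144, 'xyz': array([1611.64282543, -410.2595199 , 1033.45436939]), 'attitude': array([0.73583403, 0.51113406, 1.12549503])}
side {'vertical_fov': 43.900176354782644, 'cx': 252.2268177153865, 'cy': 193.623671418514, 'xyz': array([ -12.36874968, -836.85219186, 1043.42097285]), 'attitude': array([ 0.76441845, -0.25852246, -0.62989578])}
wrist {'vertical_fov': 65.70646984690485, 'cx': 250.4907082063465, 'cy': 185.66109656325045, 'tool_from_camera': array([[ 1.03886047e-03,  3.06153623e-01, -9.51981555e-01,
        -1.53180195e+02],
       [ 1.07856247e-04,  9.51982028e-01,  3.06153893e-01,
         8.51924923e+01],
       [ 9.99999455e-01, -4.20728336e-04,  9.55955922e-04,
        -7.09065230e-01],
       [ 0.00000000e+00,  0.00000000e+00,  0.00000000e+00,
         1.00000000e+00]])}
```

View pics/a_scene.png

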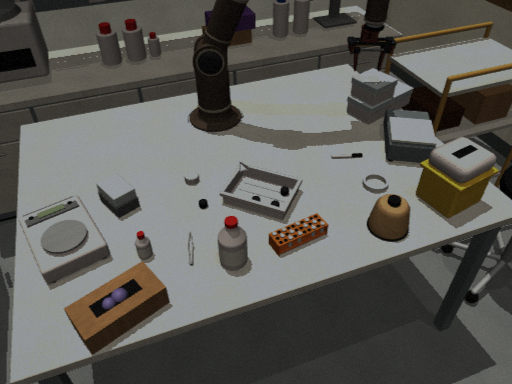

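View pics/a_side.png

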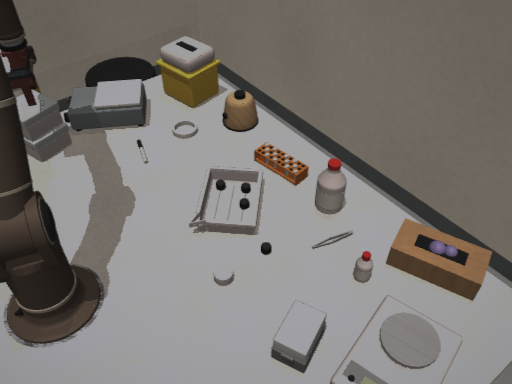

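View pics/a_wrist.png

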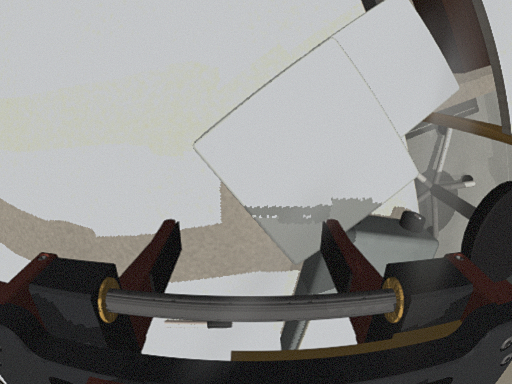

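Scene view: the tray is at about (262,190), with its lip at (243,167), and the stray cap is at (203,204). Side view: the tray is at (232,200), the lip at (197,218), and the stray at (266,248). I'll zoom in on both.

```bash
python3 - <<'E'
import cv2
a=cv2.imread('pics/a_scene.png')[150:230,180:310];b=cv2.imread('pics/a_side.png')[155:295,180:300]
cv2.imwrite('pics/b_scene.png',cv2.resize(a,None,fx=6,fy=6,interpolation=2))
cv2.imwrite('pics/b_side.png',cv2.resize(b,None,fx=4,fy=4,interpolation=2))
E
cat > h.py <<'E'
import numpy as np,cv2
from cell import state,camera
from scipy.spatial.transform import Rotation as R
def cam(n):
    s=state() if n=="wrist" else None
    c=camera(n)
    if n=="wrist":
        T=np.eye(4);T[:3,:3]=R.from_rotvec(s["tcp_rot"]).as_matrix();T[:3,3]=s["tool_pos"]
        T=T@c["tool_from_camera"];c["R"]=T[:3,:3];c["p"]=T[:3,3]
    else: c["R"]=R.from_rotvec(c["attitude"]).as_matrix();c["p"]=np.array(c["xyz"])
    c["f"]=192/np.tan(np.radians(c["vertical_fov"]/2));c["n"]=n
    return c
def ray(c,u,v):
    x=(u-c["cx"])/c["f"];y=(v-c["cy"])/c["f"]
    if c["n"]=="wrist":
        r=np.hypot(x,y);k=np.sin(r)/r if r>1e-9 else 1.;d=np.array([x*k,-y*k,-np.cos(r)])
    else: d=np.array([x,-y,-1.])
    return c["R"]@d
def atz(c,u,v,z):
    d=ray(c,u,v);return c["p"]+d*(z-c["p"][2])/d[2]
def proj(c,P):
    q=(np.asarray(P,float)-c["p"])@c["R"];x,y,z=q[...,0],-q[...,1],-q[...,2]
    if c["n"]=="wrist":
        rr=np.hypot(x,y);t=np.arctan2(rr,z);k=t/np.maximum(rr,1e-9)
    else:k=1/z
    return np.stack([c["cx"]+c["f"]*x*k,c["cy"]+c["f"]*y*k],-1)
E
```

```text
(no output)
```

View pics/b_scene.png

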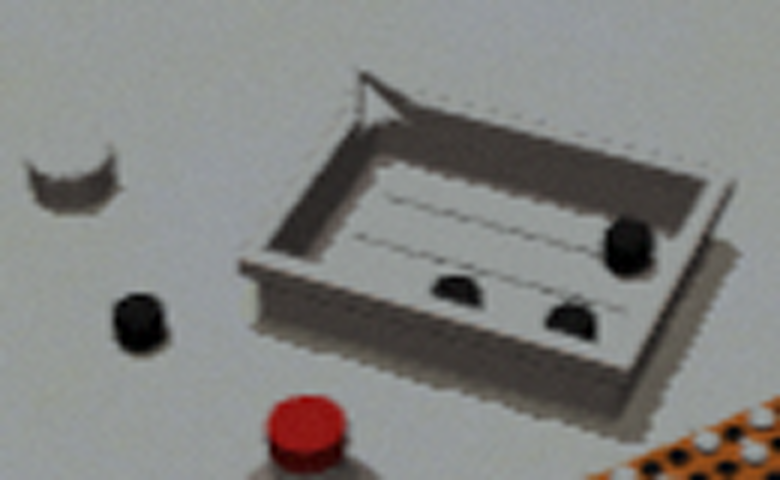

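View pics/b_side.png

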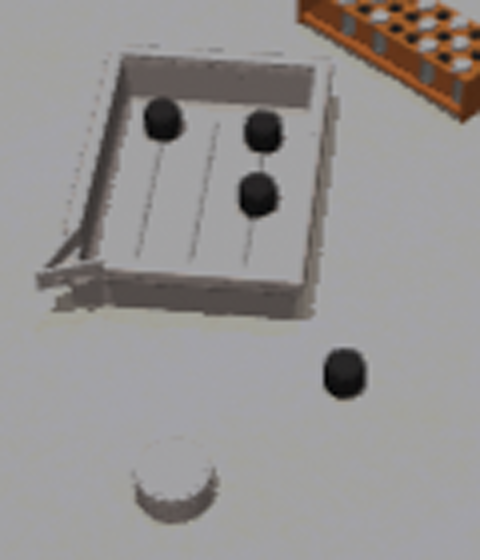

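Run:
```python
from h import *
cs,cd=cam("scene"),cam("side")
S=lambda u,v:(180+u/6,150+v/6)
D=lambda u,v:(180+u/4,155+v/4)
for nm,c,F,pts in(("scene",cs,S,dict(a=(240,262),b=(735,183),c=(632,370),lip=(362,75))),("side",cd,D,dict(b=(118,50),c=(330,65),a=(308,287),lip=(40,280)))):
    for k,p in pts.items(): print(nm,k,atz(c,*F(*p),50).round(1))
for k,p in dict(stray=(140,305)).items(): print(k,atz(cs,*S(*p),22).round(1))
print('stray',atz(cd,*D(344,362),22))
for k,p in dict(i1=(628,228),i2=(455,290),i3=(572,318)).items(): print(k,atz(cs,*S(*p),26).round(1))
for k,p in dict(i1=(161,108),i2=(257,183),i3=(263,120)).items(): print(k,atz(cd,*D(*p),26).round(1))
for nm,c,p in (("bigcap",cd,D(175,465)),("bigcap",cs,S(70,165))): print(nm,atz(c,*p,26).round(1))
for nm,c,p,z in (("bottle",cd,(334,165),170),("bottle",cs,(232,222),170),("rack s",cs,(270,236),50),("rack s",cs,(322,218),50)): print(nm,atz(c,*p,z).round(1))
```

```text
scene a [ 543.2 -141.2   50. ]
scene b [582.  145.4  50. ]
scene c [701.8  28.   50. ]
scene lip [407.9 -21.6  50. ]
side b [571.5 135.9  50. ]
side c [691.3  18.7  50. ]
side a [ 534.6 -151.1   50. ]
side lip [392.1 -30.4  50. ]
stray [ 526.9 -196.9   22. ]
stray [ 526.83151114 -200.87771431   22.        ]
i1 [570.9  83.9  26. ]
i2 [584.  -28.4  26. ]
i3 [629.4  24.2  26. ]
i1 [573.3  82.1  26. ]
i2 [582.3 -29.6  26. ]
i3 [627.5  22.   26. ]
bigcap [ 383.5 -201.9   26. ]
bigcap [ 397.3 -203.4   26. ]
bottle [ 778.4 -187.6  170. ]
bottle [ 796.8 -178.   170. ]
rack s [781.3 -57.4  50. ]
rack s [769.9 124.1  50. ]
```

```bash
cat >> h.py <<'E'
def trayP(p):
    x,y,t=p;Rz=R.from_euler('z',t).as_matrix()
    return lambda P:(np.asarray(P,float)@Rz.T)+[x,y,0]
def draw(c,p,k,x0,y0,x1,y1,fn,extra=[]):
    im=cv2.resize(c["frame"][y0:y1,x0:x1,::-1],None,fx=k,fy=k,interpolation=2)
    F=trayP(p)
    def poly(P,col):
        q=((proj(c,F(P))-[x0-.5,y0-.5])*k-.5)
        cv2.polylines(im,[np.int32(q*8)],True,col,1,cv2.LINE_AA,3)
    for hx,hy,z,col in((118,88,50,(0,0,255)),(106,76,50,(0,255,0)),(110,80,0,(255,0,0)),(106,76,4,(255,255,0))):
        poly([[hx,hy,z],[-hx,hy,z],[-hx,-hy,z],[hx,-hy,z]],col)
    for e in extra:
        q=((proj(c,np.array(e))-[x0-.5,y0-.5])*k-.5);cv2.circle(im,tuple(np.int32(q)),3,(255,0,255),-1)
    cv2.imwrite(fn,im)
E
python3 - <<'E'
from h import *
from scipy.optimize import least_squares
cs,cd=cam("scene"),cam("side")
S=lambda u,v:(180+u/6,150+v/6)
D=lambda u,v:(180+u/4,155+v/4)
A=[-118,-88,50];B=[118,88,50];C=[118,-88,50]
iA=[-106,-76,4]
o=[(cs,S(240,262),A),(cs,S(735,183),B),(cs,S(632,370),C),(cd,D(118,50),B),(cd,D(330,65),C),(cd,D(308,287),A)]
r=least_squares(lambda p:np.concatenate([proj(c,trayP(p)(P))-q for c,q,P in o]),[558,-3,.8])
print(r.x,np.degrees(r.x[2]),r.fun.round(1))
draw(cs,r.x,6,180,150,310,230,'pics/c_scene.png',[[527,-199,22]]);draw(cd,r.x,4,180,155,300,295,'pics/c_side.png',[[527,-199,22]])
E
```

```text
[ 5.55836192e+02 -1.61623249e-01  8.06142153e-01] 46.18854306299392 [-1.9 -0.7 -0.9 -1.4 -1.2  0.2 -1.1 -2.   1.3 -2.2 -0.2 -1.5]
```

View pics/c_scene.png

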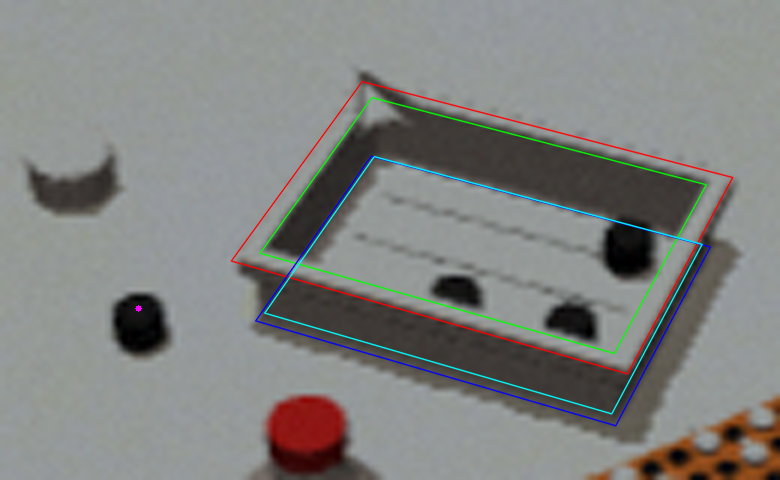

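View pics/c_side.png

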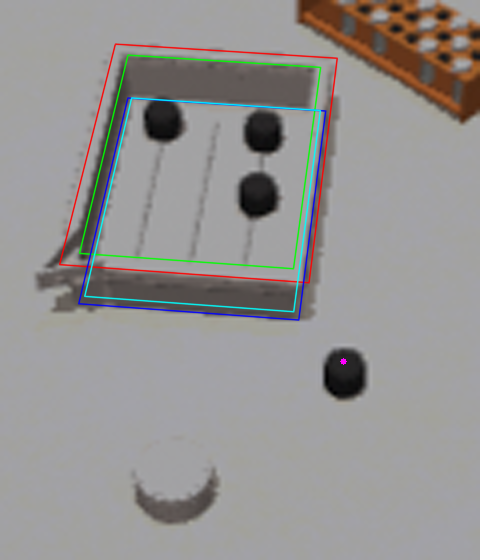

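The tray fits at about (557,-1) with yaw 46°, and the lip corner faces the robot. The stray cap is at about (527,-199). Next I'll work out the moves.

```bash
cat >> h.py <<'E'
def plan(pos,M,show=True):
    "rows numbers for a goal TCP pose"
    s=state();R0=R.from_rotvec(s["tcp_rot"]).as_matrix();d=R0.T@(np.asarray(pos)-s["tool_pos"])
    w=R.from_matrix(R0.T@M).as_rotvec()
    print("t",s["time_s"],"pos",s["tool_pos"].round(1),"shift",(d/250).round(3),"turn",(w/np.pi).round(4),"dist",np.linalg.norm(d).round(1),"deg",np.degrees(np.linalg.norm(w)).round(2))
def down(jaw_deg):
    a=np.radians(jaw_deg);z=np.array([np.cos(a),np.sin(a),0]);x=np.array([0,0,-1.]);return np.stack([x,np.cross(z,x),z],1)
E
python3 - <<'E'
from h import *
s=state();print(R.from_rotvec(s["tcp_rot"]).as_matrix().round(3))
for j in(136,-44):plan([527,-199,130],down(j))
E
```

```text
[[-0.    -0.931  0.365]
 [-0.     0.365  0.931]
 [-1.    -0.    -0.   ]]
t 0.35 pos [228.2 581.7 230.5] shift [ 0.403 -2.253 -2.471] turn [-3.745e-01 -1.000e-04 -1.000e-04] dist 842.0 deg 67.42
t 0.35 pos [228.2 581.7 230.5] shift [ 0.403 -2.253 -2.471] turn [ 6.255e-01 -1.000e-04  1.000e-04] dist 842.0 deg 112.58
```

```bash
python3 -m handwheel '0 -0.557 -0.611 0.156 0 0 0;0 -0.557 -0.611 0.156 0 0 0;0 -0.557 -0.611 0.156 0 0 0;0 -0.557 -0.611 0.156 0 0 0;0 -0.557 -0.611 0.156 0 0 0' 20
python3 - <<'E'
from h import *
print(state()["qpos"].round(2));plan([527,-199,150],down(-44))
E
```

```text
time_s: 0.77
tool_pos: [302.6, 386.6, 230.5]
tcp_rot: [-0.547, 1.501, 0.547]
ft_force: [0.7, 0.0, 0.1]
opening: 88.0
[-1.12  0.18  0.14  1.92 -0.03  1.04 -0.28]
t 0.7667 pos [302.6 386.6 230.5] shift [ 0.322 -2.37  -0.821] turn [ 0.467 -0.     0.   ] dist 632.3 deg 84.07
```

```bash
python3 -m handwheel '0.05 -0.78 -0.27 0.155 0 0 0;0.05 -0.78 -0.27 0.155 0 0 0;0.05 -0.78 -0.27 0.155 0 0 0;0.05 -0.78 -0.27 0.155 0 0 0;0.05 -0.78 -0.27 0.155 0 0 0'
python3 - <<'E'
from h import *
print(state()["qpos"].round(2));plan([527,-199,150],down(-44))
E
```

```text
time_s: 1.18
tool_pos: [376.5, 192.5, 218.3]
tcp_rot: [-0.16, 1.564, 0.161]
ft_force: [1.1, 0.6, 0.9]
opening: 87.8
[-0.91  0.06  0.34  2.09 -0.03  0.99 -0.35]
t 1.1833 pos [376.5 192.5 218.3] shift [ 0.272 -1.656  0.271] turn [ 3.096e-01  1.000e-04 -3.000e-04] dist 425.0 deg 55.72
```

```bash
python3 -m handwheel '0.08 -0.81 0.13 0.155 0 0 60;0.08 -0.81 0.13 0.155 0 0 60;0.08 -0.81 0.13 0.155 0 0 60;0.08 -0.81 0.13 0.155 0 0 60;0.08 -0.81 0.13 0.155 0 0 60'
python3 - <<'E'
from h import *
print(state()["qpos"].round(2));plan([527,-199,150],down(-44))
E
```

```text
time_s: 1.6
tool_pos: [449.9, -1.1, 198.5]
tcp_rot: [0.229, 1.557, -0.226]
ft_force: [1.1, 0.5, 0.6]
opening: 67.1
[-0.62  0.15  0.58  2.07 -0.1   0.95 -0.28]
t 1.6 pos [449.9  -1.1 198.5] shift [ 0.194 -0.671  0.521] turn [ 0.1521  0.0003 -0.0007] dist 217.8 deg 27.38
```

```bash
python3 -m handwheel '0.19 -0.67 0.52 0.152 0 0 85;0.19 -0.67 0.52 0.152 0 0 85;0.19 -0.67 0.52 0.152 0 0 85;0.19 -0.67 0.52 0.152 0 0 85;0.19 -0.67 0.52 0.152 0 0 85'
python3 - <<'E'
from h import *
print(state()["qpos"].round(2));plan([527,-199,150],down(-44))
c=cam("wrist");cv2.imwrite('pics/d.png',c["frame"][:,:,::-1])
print(proj(c,[[527,-199,22],[527,-199,0]]))
E
```

```text
time_s: 2.02
tool_pos: [523.6, -190.5, 152.8]
tcp_rot: [0.606, 1.483, -0.603]
ft_force: [1.0, 1.2, 0.1]
opening: 58.6
[-0.26  0.44  0.69  1.89 -0.35  0.94 -0.18]
t 2.0167 pos [ 523.6 -190.5  152.8] shift [ 0.011 -0.015  0.033] turn [-0.0018  0.0002 -0.0009] dist 9.5 deg 0.36
[[258.80005944 182.09410752]
 [258.23241964 176.06833049]]
```

View pics/d.png

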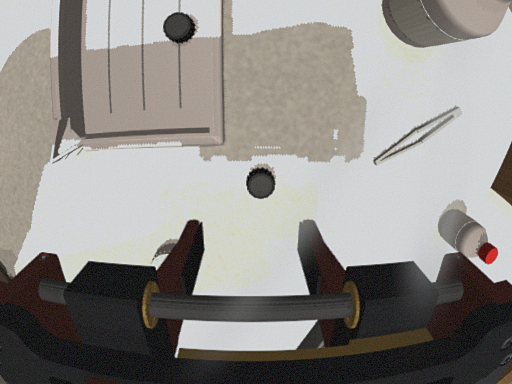

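The stray cap's top is at about (260,184), against a predicted (259,182), so the estimate holds. The tray edges run parallel to the tool axes. I'll refine the position from the wrist view.

Run:
```python
from h import *
c=cam("wrist")
g=c["frame"].astype(int).sum(2)[160:205,235:285];m=(g<150).astype(np.uint8);n,l,st,ce=cv2.connectedComponentsWithStats(m);print(st,ce+[235,160])
k=1+np.argmax(st[1:,4]);u,v=ce[k]+[235,160]
P=atz(c,u,v,15);print(P)
# tray rim: bottom right corner outer at (222,144)
print(atz(c,222,144,50), trayP((557,-1,.806))([-118,-88,50]))
plan([P[0],P[1],12],down(-44))
```

```text
[[   0    0   50   45 2054]
 [   5    2   28   30  195]
 [  24   10    1    1    1]] [[260.06767283 182.91431353]
 [253.52307692 172.43076923]
 [259.         170.        ]]
[ 529.52767053 -199.05341285   15.        ]
[ 534.32939399 -154.13572561   50.        ] [ 538.79203181 -147.07008556   50.        ]
t 2.1167 pos [ 522.7 -196.2  152.1] shift [0.56  0.012 0.026] turn [-0.0025  0.0009  0.0005] dist 140.3 deg 0.49
```

Run:
```python
from h import *
c=cam("wrist")
im=c["frame"][140:225,220:300,::-1];cv2.imwrite('pics/e.png',cv2.resize(im,None,fx=7,fy=7,interpolation=2))
```

```text
(no output)
```

View pics/e.png

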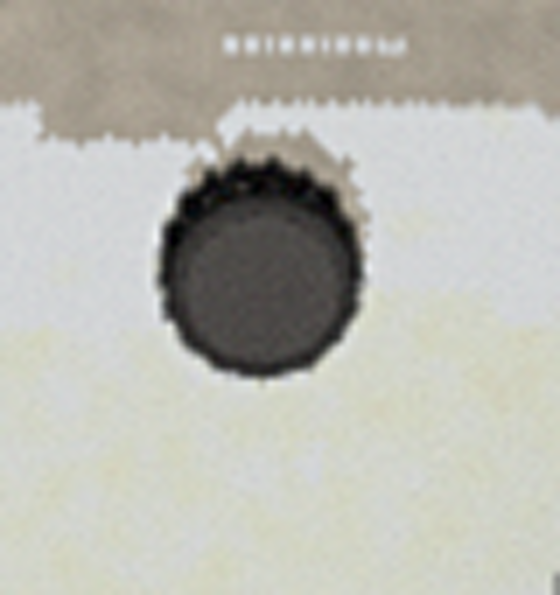

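The cap's top disc is centred at crop (262,285), which is pixel (257.4,180.7).

Run:
```python
from h import *
c=cam("wrist")
P=atz(c,257.4,180.7,22);print(P)
plan([P[0],P[1],12],down(-44))
```

```text
[ 525.51252939 -199.41185529   22.        ]
t 2.2167 pos [ 522.3 -190.3  152.6] shift [ 0.562 -0.018  0.035] turn [-0.0008 -0.0001 -0.0003] dist 140.9 deg 0.15
```

```bash
python3 -m handwheel '0.4 -0.018 0.035 -0.001 0 0 85;0.4 -0.018 0.035 -0.001 0 0 85;0.4 -0.018 0.035 -0.001 0 0 85;0.4 -0.018 0.035 -0.001 0 0 85;0.4 -0.018 0.035 -0.001 0 0 85'
python3 - <<'E'
from h import *
plan([525.5,-199.4,12],down(-44))
c=cam("wrist");cv2.imwrite('pics/f.png',c["frame"][:,:,::-1])
s=state();print(s["tool_pos"],s["qvel"].round(3));print(proj(c,[525.5,-199.4,22]))
E
```

```text
time_s: 2.63
tool_pos: [525.3, -198.0, 52.7]
tcp_rot: [0.6, 1.488, -0.597]
ft_force: [0.0, -0.3, -0.4]
opening: 58.9
t 2.6333 pos [ 525.3 -198.    52.7] shift [ 0.163 -0.004  0.005] turn [ 0.0008 -0.0006 -0.0003] dist 40.7 deg 0.19
[ 526.22634016 -198.51100173   53.8066348 ] [-0.003 -0.022  0.013 -0.015 -0.    -0.002  0.004]
[252.393054   221.35281513]
```

View pics/f.png

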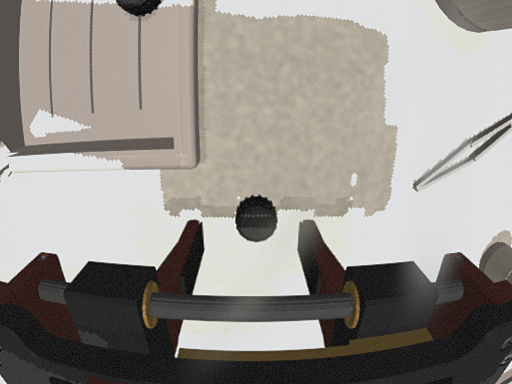

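The cap is at (257,219), between the fingers. I'll go down and grip.

```bash
python3 -m handwheel '0.163 -0.003 0.01 0 0 0 85;0.163 -0.003 0.01 0 0 0 85;0.163 -0.003 0.01 0 0 0 230;0.163 -0.003 0.01 0 0 0 230;0.163 -0.003 0.01 0 0 0 230' 15
python3 -m handwheel '0 0 0 0 0 0 230;0 0 0 0 0 0 230'
```

```text
time_s: 3.1
tool_pos: [528.8, -200.9, 15.3]
tcp_rot: [0.6, 1.483, -0.596]
ft_force: [-0.3, -0.9, -0.4]
opening: 42.3
time_s: 3.27
tool_pos: [529.9, -201.1, 17.1]
tcp_rot: [0.6, 1.48, -0.595]
ft_force: [-1.3, 0.7, 8.8]
opening: 29.5
```

```bash
python3 -m handwheel '0 0 0 0 0 0 230;-0.3 0 0 0 0 0 230;-0.4 0 0 0 0 0 230;-0.4 0 0 0 0 0 230'
python3 - <<'E'
from h import *
s=state();print(s["opening"],s["qpos"].round(2))
T=trayP((556,-3,.806))([-45,15,0]);print(T)
plan([T[0],T[1],115],down(-44))
E
```

```text
time_s: 3.6
tool_pos: [530.5, -202.7, 121.6]
tcp_rot: [0.601, 1.475, -0.596]
ft_force: [1.6, -0.0, 1.0]
opening: 29.7
29.74489358683108 [-0.21  0.49  0.67  1.89 -0.4   0.87 -0.12]
[514.01959649 -25.08270185   0.        ]
t 3.6 pos [ 530.5 -202.7  121.6] shift [ 0.025  0.466 -0.541] turn [ 0.0004  0.0029 -0.0023] dist 178.5 deg 0.68
```

```bash
python3 -m handwheel '0.02 0.466 -0.541 0 0.003 -0.002 230;0.02 0.466 -0.541 0 0.003 -0.002 230;0.02 0.466 -0.541 0 0.003 -0.002 230;0.02 0.466 -0.541 0 0.003 -0.002 230;0.02 0.466 -0.541 0 0.003 -0.002 230'
python3 - <<'E'
from h import *
T=trayP((556,-3,.806))([-45,15,0])
plan([T[0],T[1],27],down(-44))
c=cam("wrist");cv2.imwrite('pics/g.png',c["frame"][:,:,::-1])
draw(c,(556,-3,.806),1.5,0,0,512,384,'pics/g2.png')
E
```

```text
time_s: 4.02
tool_pos: [513.2, -17.7, 116.0]
tcp_rot: [0.597, 1.49, -0.591]
ft_force: [-0.1, 0.7, 0.4]
opening: 29.4
t 4.0167 pos [513.2 -17.7 116. ] shift [ 0.356 -0.02   0.024] turn [ 0.0027 -0.0011 -0.0009] dist 89.3 deg 0.54
```

View pics/g2.png

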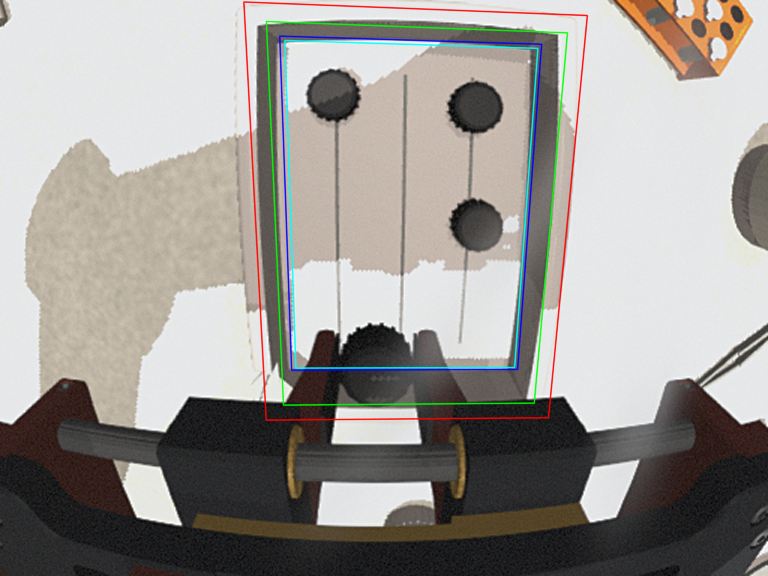

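The overlay agrees within about 4 mm, and the held cap is over the empty part of the floor. I'll lower it and release.

```bash
python3 -m handwheel '0.12 0 0 0 0 0 230;0.25 0 0 0 0 0 230;0.37 0 0 0 0 0 230;0.37 0 0 0 0 0 230;0.37 0 0 0 0 0 230'
python3 - <<'E'
from h import *
plan([514,-25,23],down(-44));s=state();print(s["tool_pos"],s["ft_force"])
E
```

```text
time_s: 4.48
tool_pos: [512.7, -19.5, 23.2]
tcp_rot: [0.596, 1.492, -0.594]
ft_force: [0.1, -0.0, 0.9]
opening: 29.4
t 4.4833 pos [512.7 -19.5  23.2] shift [ 0.001 -0.012  0.019] turn [ 0.0023 -0.0013  0.0001] dist 5.7 deg 0.48
[512.65071007 -19.5159239   23.1701803 ] [ 0.08524878 -0.00649996  0.86891163]
```

Releasing to an opening of about 48 mm, then going up.

```bash
python3 -m handwheel '0 0 0 0 0 0 115;0 0 0 0 0 0 115;0 0 0 0 0 0 115;0 0 0 0 0 0 115'
python3 -m handwheel '-0.1 0 0 0 0 0 115;-0.25 0 0 0 0 0 115;-0.4 0 0 0 0 0 115;-0.4 0 0 0 0 0 115;-0.4 0 0 0 0 0 115'
python3 - <<'E'
from h import *
a=state()["tool_pos"];cs=cam("scene");b=state()["tool_pos"];c=cam("wrist");print(a,b,state()["tool_pos"])
draw(c,(556,-3,.806),1.5,0,0,512,384,'pics/h.png')
E
```

```text
time_s: 4.82
tool_pos: [513.5, -19.5, 24.5]
tcp_rot: [0.597, 1.49, -0.593]
ft_force: [0.2, 0.7, 0.1]
opening: 47.8
time_s: 5.23
tool_pos: [515.2, -19.5, 127.0]
tcp_rot: [0.599, 1.486, -0.589]
ft_force: [-0.3, 0.3, -0.5]
opening: 48.3
[515.18005864 -19.50776584 127.02560422] [514.11260232 -19.32594408 125.55432884] [513.37095497 -19.36268361 124.55550908]
```

View pics/h.png

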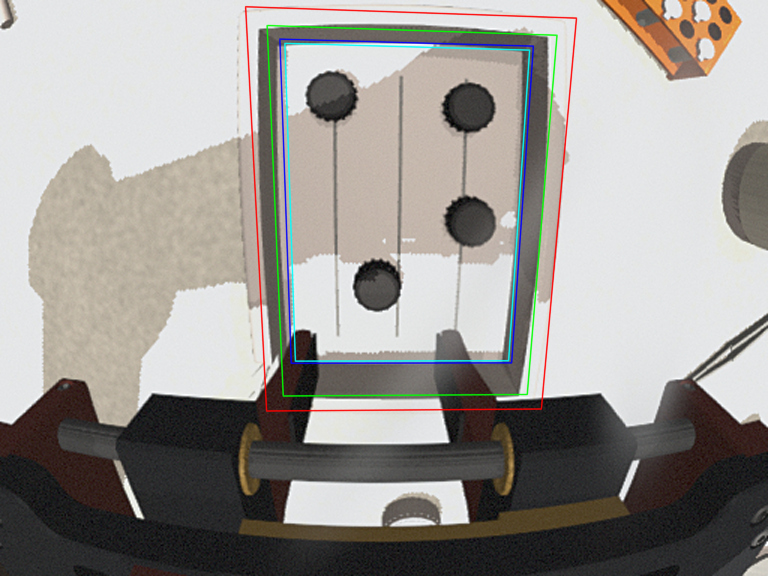

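All four caps are upright in the tray; the fourth is at about (377,286). The tray sits about 4 mm towards +y of my estimate. Next I'll move over the grip point on the -y bead.

Run:
```python
from h import *
from scipy.optimize import least_squares
T=trayP((553.5,-0.6,.806))
g=T([32,-82,0]);print(g);plan([g[0],g[1],105],down(-43.8))
```

```text
[634.82140014 -34.28723615   0.        ]
t 5.3333 pos [513.4 -19.4 124.6] shift [0.078 0.291 0.393] turn [ 0.0014 -0.001  -0.0008] dist 123.9 deg 0.34
```

```bash
python3 -m handwheel '0.07 0.291 0.393 0.001 -0.001 -0.001 150;0.07 0.291 0.393 0.001 -0.001 -0.001 150;0.07 0.291 0.393 0.001 -0.001 -0.001 150;0.07 0.291 0.393 0.001 -0.001 -0.001 150;0.07 0.291 0.393 0.001 -0.001 -0.001 150'
python3 - <<'E'
from h import *
g=trayP((553.5,-0.6,.806))([32,-82,0])
c=cam("wrist");plan([g[0],g[1],36],down(-43.8))
draw(c,(553.5,-.6,.806),1.5,0,0,512,384,'pics/i.png')
E
```

```text
time_s: 5.75
tool_pos: [634.6, -34.9, 103.9]
tcp_rot: [0.594, 1.491, -0.6]
ft_force: [0.3, 0.6, 0.3]
opening: 36.0
t 5.8 pos [633.5 -34.9 104.6] shift [0.274 0.007 0.003] turn [ 0.0001 -0.0007  0.0013] dist 68.6 deg 0.28
```

View pics/i.png

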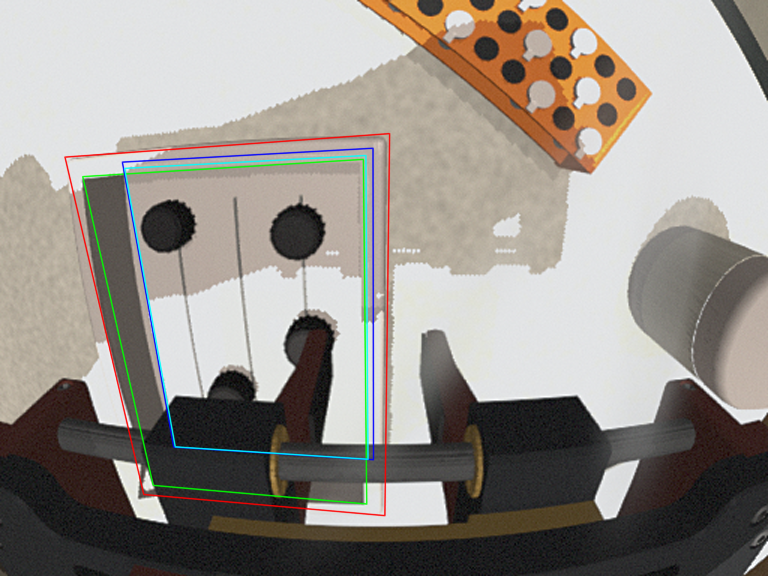

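The overlay now fits to about 1 mm, and the bead (364–386) is centred between the fingers. I'll go down and grip.

```bash
python3 -m handwheel '0.15 0.006 0.002 0 0 0.001 165;0.22 0.006 0.002 0 0 0.001 165;0.275 0.006 0.002 0 0 0.001 165;0.275 0.006 0.002 0 0 0.001 165;0.275 0.006 0.002 0 0 0.001 165'
python3 - <<'E'
from h import *
plan([634.8,-34.3,35],down(-43.8));c=cam("wrist");cv2.imwrite('pics/j.png',c["frame"][:,:,::-1]);s=state();print(s["tool_pos"],s["ft_force"])
E
```

```text
time_s: 6.22
tool_pos: [633.8, -34.3, 35.9]
tcp_rot: [0.598, 1.49, -0.598]
ft_force: [0.3, -0.4, 0.0]
opening: 31.1
t 6.2167 pos [633.8 -34.3  35.9] shift [0.004 0.003 0.003] turn [ 0.     -0.001   0.0006] dist 1.3 deg 0.2
[634.70433067 -34.44309446  36.83367744] [-0.02314961  0.23426158  0.97866561]
```

View pics/j.png

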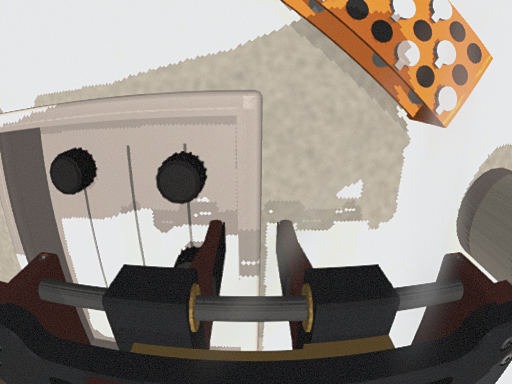

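The fingers straddle the bead, so I'll close on it.

```bash
python3 -m handwheel '0.008 0 0 0 0 0 255;0.008 0 0 0 0 0 255;0.008 0 0 0 0 0 255;0.008 0 0 0 0 0 255;0.008 0 0 0 0 0 255' 60
python3 - <<'E'
from h import *
s=state();print(s["tool_pos"],s["ft_force"],s["moment"].round(2),s["opening"],s["qpos"].round(2))
E
```

```text
time_s: 6.68
tool_pos: [635.1, -34.2, 35.7]
tcp_rot: [0.598, 1.488, -0.597]
ft_force: [-1.6, 0.8, 6.0]
opening: 11.8
[635.12008328 -34.20882269  35.72636463] [-1.6288037   0.7895892   6.04321842] [ 0.19  0.53 -0.08] 11.848443552277319 [-0.41  0.71  0.57  1.76 -0.51  0.82 -0.36]
```

The bead is gripped at 11.8 mm. Next I'll work out the tilt about the foot corner, as rotation along the tray direction (1,-1).

```bash
cat > tilt.py <<'E'
from h import *
import json,os,sys
if not os.path.exists('ref.json'):
    s=state();json.dump([list(s["tool_pos"]),list(s["tcp_rot"])],open('ref.json','w'))
p0,r0=json.load(open('ref.json'));p0=np.array(p0);M0=R.from_rotvec(r0).as_matrix()
piv=np.array([419.6,-24.6,0]);yaw=.806;an=yaw-np.pi/4
d=np.array([np.cos(an),np.sin(an),0]);a=np.cross(d,[0,0,1])
def goal(th,dz=0):
    Q=R.from_rotvec(a*np.radians(th)).as_matrix();return piv+Q@(p0-piv)+[0,0,dz],Q@M0
if __name__=="__main__":
    s=state();Rc=R.from_rotvec(s["tcp_rot"]).as_matrix()
    rel=R.from_matrix(Rc@M0.T).as_rotvec();print("now tilt",np.degrees(rel@a).round(2),"perp",np.degrees(rel-(rel@a)*a).round(2),"F",s["ft_force"].round(1),"M",s["moment"].round(2),"op",s["opening"].round(1),"t",s["time_s"])
    dz=float(sys.argv[1])
    for th in map(float,sys.argv[2:]):
        g,M=goal(th,dz);sh=Rc.T@(g-s["tool_pos"])/250;w=R.from_matrix(Rc.T@M).as_rotvec()/np.pi
        print(th,*sh.round(4),*w.round(4))
E
python3 tilt.py 1 1 2 3 4 5
```

```text
Traceback (most recent call last):
  File "tilt.py", line 12, in <module>
    rel=R.from_matrix(Rc@M0.T).as_rotvec();print("now tilt",np.degrees(rel@a).round(2),"perp",np.degrees(rel-(rel@a)*a).round(2),"F",s["ft_force"].round(1),"M",s["moment"].round(2),"op",s["opening"].round(1),"t",s["time_s"])
                                                                                                                                                                                          ^^^^^^^^^^^^^^^^^^
AttributeError: 'float' object has no attribute 'round'
```

```bash
sed -i 's/s\["opening"\].round(1)/round(s["opening"],1)/' tilt.py; python3 tilt.py 1 1 2 3 4 5
```

```text
now tilt 0.0 perp [0. 0. 0.] F [-1.6  0.8  6. ] M [ 0.19  0.53 -0.08] op 11.8 t 6.6833
1.0 -0.019 -0.0018 -0.0019 -0.0 -0.0039 0.0039
2.0 -0.034 -0.0039 -0.0039 -0.0 -0.0079 0.0079
3.0 -0.0489 -0.0061 -0.0062 -0.0 -0.0118 0.0118
4.0 -0.0637 -0.0085 -0.0086 -0.0 -0.0157 0.0157
5.0 -0.0785 -0.0111 -0.0112 -0.0 -0.0197 0.0196
```

```bash
python3 -m handwheel '-0.019 -0.002 -0.002 0 -0.004 0.004 255;-0.034 -0.004 -0.004 0 -0.008 0.008 255;-0.049 -0.006 -0.006 0 -0.012 0.012 255;-0.064 -0.0085 -0.0085 0 -0.0157 0.0157 255;-0.0785 -0.011 -0.011 0 -0.0197 0.0197 255'
python3 tilt.py 1 6 7 8 9 10
python3 - <<'E'
from h import *
c=cam("side");cv2.imwrite('pics/k.png',cv2.resize(c["frame"][120:300,120:360,::-1],None,fx=3.2,fy=3.2,interpolation=2))
E
```

```text
time_s: 7.1
tool_pos: [630.9, -34.4, 55.7]
tcp_rot: [0.619, 1.405, -0.562]
ft_force: [-0.3, 0.7, -2.3]
opening: 11.5
now tilt 5.1 perp [-0.   -0.   -0.02] F [-0.3  0.7 -2.3] M [-0.14  0.03  0.04] op 11.5 t 7.1
6.0 -0.0136 -0.0008 -0.0015 -0.0001 -0.0035 0.0035
7.0 -0.0285 -0.0028 -0.0035 -0.0001 -0.0074 0.0074
8.0 -0.0434 -0.005 -0.0057 -0.0001 -0.0114 0.0114
9.0 -0.0583 -0.0074 -0.0082 -0.0001 -0.0153 0.0153
10.0 -0.0731 -0.0099 -0.0108 -0.0001 -0.0192 0.0192
```

View pics/k.png

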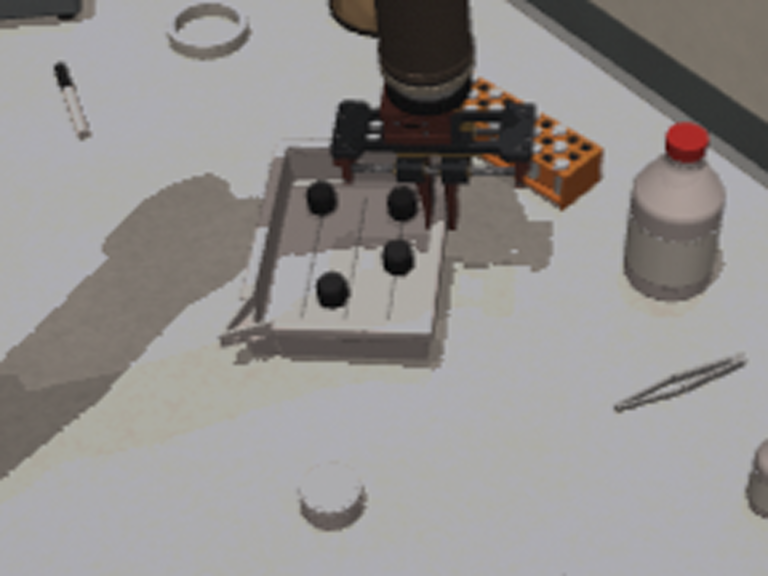

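The tray is tilted 5° with the lip end still down, and the caps are in place. Continuing.

```bash
python3 -m handwheel '-0.0136 -0.001 -0.0015 0 -0.0035 0.0035 255;-0.0285 -0.003 -0.0035 0 -0.0074 0.0074 255;-0.0434 -0.005 -0.0057 0 -0.0114 0.0114 255;-0.0583 -0.0074 -0.0082 0 -0.0153 0.0153 255;-0.073 -0.01 -0.011 0 -0.0192 0.0192 255'
python3 tilt.py 0.5 10.7 11.4 12.1 12.8 13.5
```

```text
time_s: 7.57
tool_pos: [625.1, -34.6, 74.6]
tcp_rot: [0.639, 1.323, -0.528]
ft_force: [-0.6, -0.0, -2.6]
opening: 11.7
now tilt 10.17 perp [ 0.02  0.   -0.05] F [-0.6 -0.  -2.6] M [-0.15  0.19 -0.04] op 11.7 t 7.5667
10.7 -0.0042 0.0001 -0.0011 -0.0003 -0.0021 0.0021
11.4 -0.0147 -0.0012 -0.0024 -0.0003 -0.0049 0.0048
12.1 -0.0251 -0.0026 -0.0039 -0.0003 -0.0076 0.0076
12.8 -0.0356 -0.0042 -0.0054 -0.0003 -0.0104 0.0103
13.5 -0.046 -0.0058 -0.0071 -0.0003 -0.0131 0.0131
```

```bash
python3 -m handwheel '-0.005 0 -0.001 0 -0.002 0.002 255;-0.0147 -0.001 -0.0024 0 -0.0049 0.0049 255;-0.025 -0.0026 -0.0039 0 -0.0076 0.0076 255;-0.0356 -0.004 -0.0054 0 -0.0104 0.0104 255;-0.046 -0.006 -0.007 0 -0.013 0.013 255'
python3 tilt.py 0.5 14.5 15.5 16.5 17.5 18.5
python3 - <<'E'
from h import *
c=cam("side");cv2.imwrite('pics/l.png',cv2.resize(c["frame"][120:300,120:360,::-1],None,fx=3.2,fy=3.2,interpolation=2))
E
```

```text
time_s: 7.98
tool_pos: [620.7, -34.5, 85.7]
tcp_rot: [0.651, 1.268, -0.505]
ft_force: [-0.2, 0.4, -2.8]
opening: 11.4
now tilt 13.54 perp [ 0.02  0.   -0.05] F [-0.2  0.4 -2.8] M [-0.15  0.27  0.02] op 11.4 t 7.9833
14.5 -0.0142 -0.0015 -0.0017 -0.0003 -0.0038 0.0038
15.5 -0.0292 -0.0036 -0.0037 -0.0003 -0.0078 0.0077
16.5 -0.0441 -0.0058 -0.006 -0.0003 -0.0117 0.0116
17.5 -0.0589 -0.0082 -0.0084 -0.0003 -0.0156 0.0155
18.5 -0.0737 -0.0107 -0.011 -0.0003 -0.0195 0.0195
```

View pics/l.png

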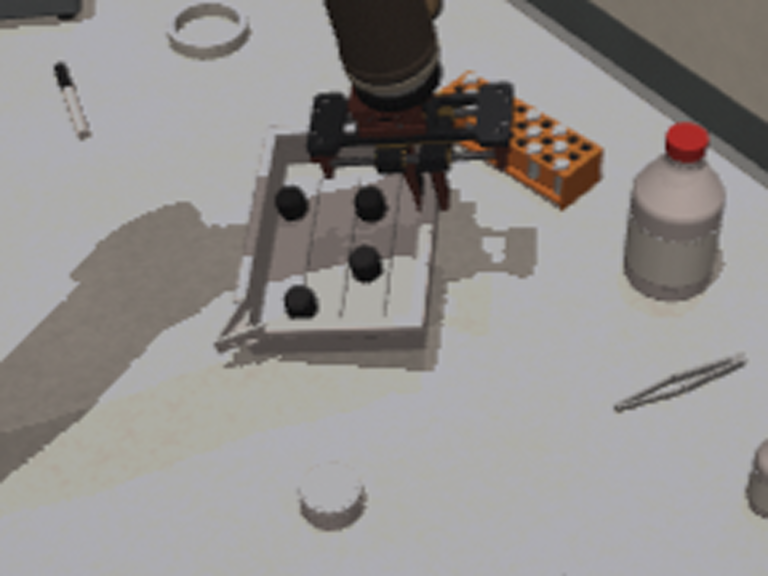

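The caps are sliding and the corner is still down. I'll let them run slowly before going on.

```bash
python3 -m handwheel '-0.007 -0.001 -0.001 0 -0.002 0.002 255;-0.0142 -0.0015 -0.0017 0 -0.0038 0.0038 255;-0.0142 -0.0015 -0.0017 0 -0.0038 0.0038 255;-0.0142 -0.0015 -0.0017 0 -0.0038 0.0038 255;-0.0142 -0.0015 -0.0017 0 -0.0038 0.0038 255'
python3 tilt.py 0.5 15.5 16.5 17.5 18.5 19.5
python3 - <<'E'
from h import *
c=cam("side");cv2.imwrite('pics/m.png',cv2.resize(c["frame"][120:300,120:360,::-1],None,fx=3.2,fy=3.2,interpolation=2))
E
```

```text
time_s: 8.45
tool_pos: [619.1, -34.7, 89.3]
tcp_rot: [0.654, 1.251, -0.498]
ft_force: [-0.4, -0.2, -2.6]
opening: 11.7
now tilt 14.54 perp [ 0.02  0.   -0.07] F [-0.4 -0.2 -2.6] M [-0.12  0.31  0.04] op 11.7 t 8.45
15.5 -0.0136 -0.0008 -0.0018 -0.0004 -0.0038 0.0037
16.5 -0.0286 -0.0028 -0.0039 -0.0004 -0.0078 0.0077
17.5 -0.0435 -0.0051 -0.0061 -0.0004 -0.0117 0.0116
18.5 -0.0583 -0.0075 -0.0085 -0.0005 -0.0156 0.0155
19.5 -0.0731 -0.01 -0.0111 -0.0005 -0.0195 0.0195
```

View pics/m.png

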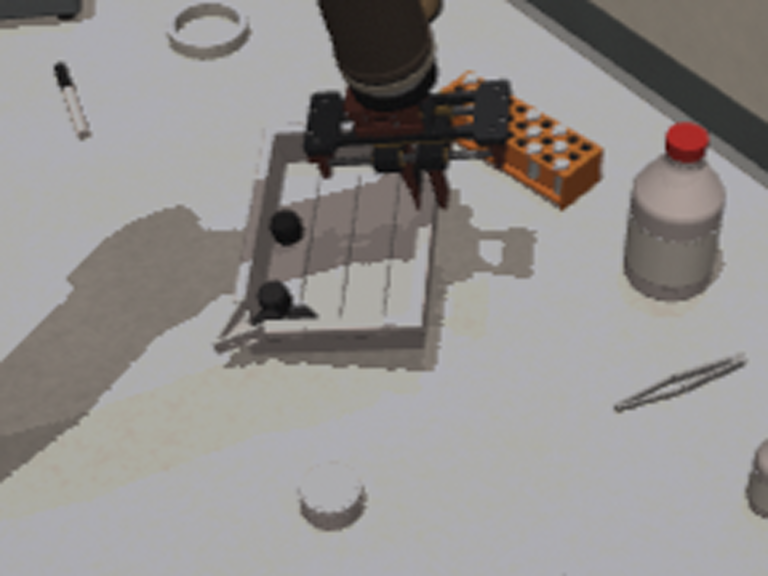

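Three caps are in the corner area and one is moving along the +y wall at (287,227). I'll tilt further.

```bash
python3 -m handwheel '-0.0136 -0.001 -0.0018 0 -0.0038 0.0038 255;-0.0286 -0.003 -0.0039 0 -0.0078 0.0078 255;-0.0435 -0.005 -0.006 0 -0.0117 0.0117 255;-0.0583 -0.0075 -0.0085 0 -0.0156 0.0156 255;-0.073 -0.01 -0.011 0 -0.0195 0.0195 255'
python3 tilt.py 0.5 20.5 21.5 22.5 23.5 24.5
```

```text
time_s: 8.92
tool_pos: [610.5, -34.8, 106.4]
tcp_rot: [0.671, 1.169, -0.463]
ft_force: [-0.1, -0.2, -2.7]
opening: 11.8
now tilt 19.6 perp [ 0.03  0.   -0.09] F [-0.1 -0.2 -2.7] M [-0.16  0.39 -0.  ] op 11.8 t 8.9167
20.5 -0.0131 -0.0011 -0.0014 -0.0005 -0.0036 0.0035
21.5 -0.028 -0.0032 -0.0034 -0.0005 -0.0075 0.0074
22.5 -0.0429 -0.0054 -0.0056 -0.0005 -0.0114 0.0113
23.5 -0.0578 -0.0077 -0.0081 -0.0006 -0.0154 0.0153
24.5 -0.0726 -0.0103 -0.0107 -0.0006 -0.0193 0.0192
```

```bash
python3 -m handwheel '-0.013 -0.001 -0.0014 -0.0005 -0.0036 0.0036 255;-0.028 -0.003 -0.0034 -0.0005 -0.0075 0.0075 255;-0.043 -0.0054 -0.0056 -0.0005 -0.0114 0.0114 255;-0.058 -0.0077 -0.008 -0.0005 -0.0154 0.0154 255;-0.0726 -0.01 -0.0107 -0.0005 -0.0193 0.0193 255'
python3 tilt.py 0.5 25.5 26.5 27.5 28.5 29.5
python3 - <<'E'
from h import *
c=cam("side");cv2.imwrite('pics/n.png',cv2.resize(c["frame"][120:300,120:360,::-1],None,fx=3.2,fy=3.2,interpolation=2))
E
```

```text
time_s: 9.33
tool_pos: [600.7, -34.9, 122.7]
tcp_rot: [0.685, 1.087, -0.428]
ft_force: [-0.1, 0.0, -3.1]
opening: 11.6
now tilt 24.62 perp [ 0.01  0.   -0.01] F [-0.1  0.  -3.1] M [-0.12  0.53  0.  ] op 11.6 t 9.3333
25.5 -0.0132 -0.0017 -0.0017 -0.0001 -0.0035 0.0034
26.5 -0.0282 -0.0037 -0.0038 -0.0001 -0.0074 0.0074
27.5 -0.0431 -0.0059 -0.006 -0.0001 -0.0114 0.0113
28.5 -0.0579 -0.0083 -0.0084 -0.0001 -0.0153 0.0152
29.5 -0.0727 -0.0108 -0.011 -0.0001 -0.0192 0.0192
```

View pics/n.png

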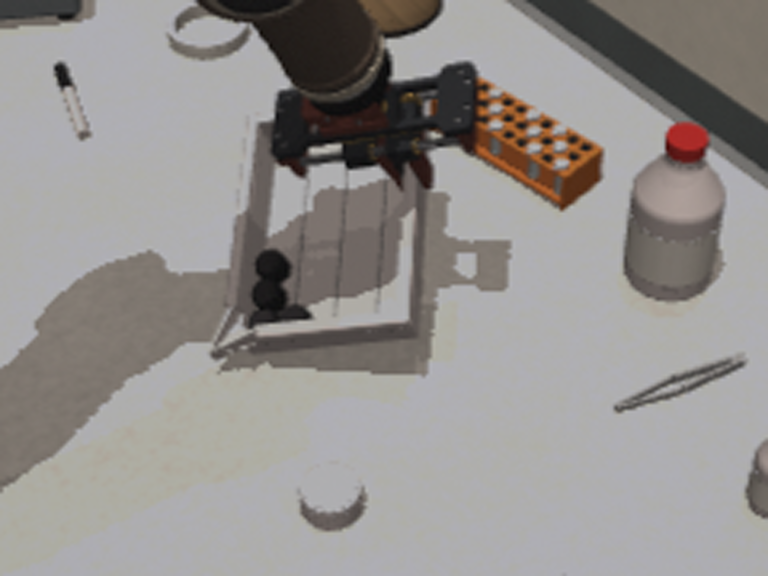

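All four caps are clustered in the corner, at roughly (270,265) to (295,318). I'll continue to about 29.5°.

```bash
python3 -m handwheel '-0.013 -0.0017 -0.0017 0 -0.0035 0.0035 255;-0.028 -0.0037 -0.0038 0 -0.0074 0.0074 255;-0.043 -0.006 -0.006 0 -0.0114 0.0114 255;-0.058 -0.0083 -0.0084 0 -0.0153 0.0153 255;-0.0727 -0.011 -0.011 0 -0.0192 0.0192 255'
python3 -m handwheel '0 0 0 0 0 0 255;0 0 0 0 0 0 255;0 0 0 0 0 0 255;0 0 0 0 0 0 255;0 0 0 0 0 0 255'
python3 tilt.py 0.5 29.5
python3 - <<'E'
from h import *
c=cam("side");cv2.imwrite('pics/o.png',cv2.resize(c["frame"][150:270,160:320,::-1],None,fx=4.8,fy=4.8,interpolation=2))
c=cam("scene");cv2.imwrite('pics/o2.png',cv2.resize(c["frame"][110:270,160:360,::-1],None,fx=3.6,fy=3.6,interpolation=2))
c=cam("wrist");cv2.imwrite('pics/o3.png',c["frame"][:,:,::-1])
E
python3 tilt.py 0.5 29.5
```

```text
time_s: 9.8
tool_pos: [588.5, -35.4, 138.0]
tcp_rot: [0.7, 1.004, -0.394]
ft_force: [-0.1, 0.8, -2.8]
opening: 11.3
time_s: 10.22
tool_pos: [588.8, -35.3, 138.0]
tcp_rot: [0.7, 1.005, -0.394]
ft_force: [-0.6, 0.2, -3.2]
opening: 11.9
now tilt 29.63 perp [ 0.01  0.   -0.04] F [-0.6  0.2 -3.2] M [-0.19  0.63  0.  ] op 11.9 t 10.2167
29.5 0.0029 0.002 0.001 -0.0002 0.0005 -0.0005
now tilt 29.62 perp [ 0.01  0.   -0.03] F [-0.2  0.2 -2.4] M [-0.11  0.66 -0.02] op 11.6 t 10.3667
29.5 0.0029 0.0024 0.0017 -0.0002 0.0004 -0.0005
```

View pics/o.png

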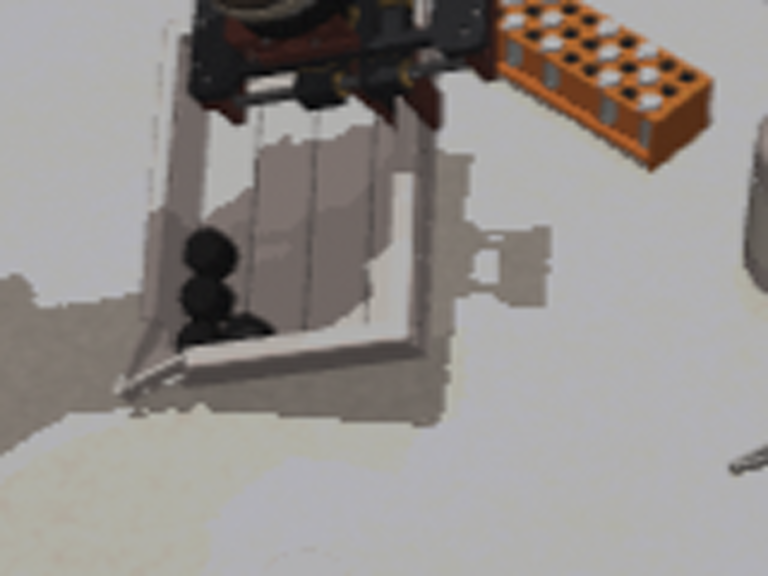

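View pics/o2.png

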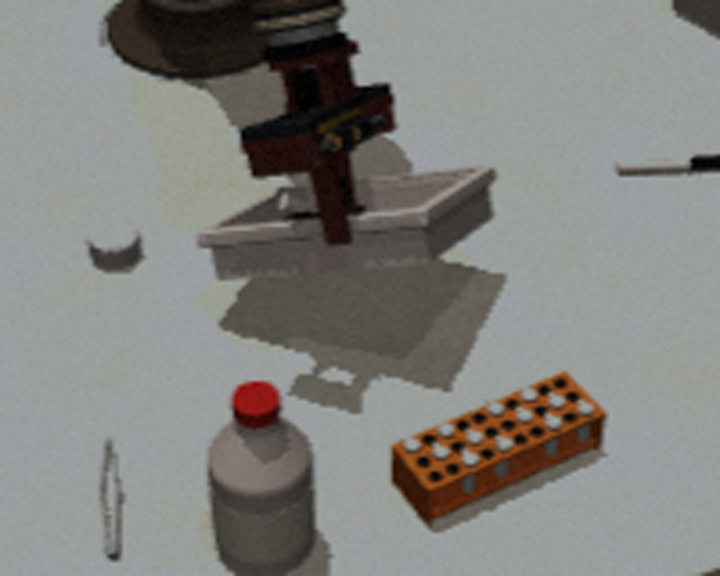

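View pics/o3.png

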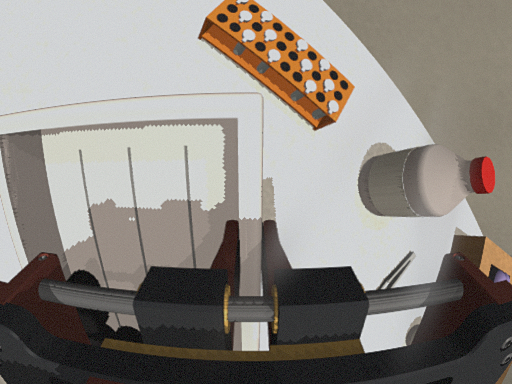

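The tilt is 29.6° and steady, with the four caps packed in the corner in the side view at (210,250), (207,297), (203,335) and (248,328). I'll check that the foot corner is down and the tray hasn't twisted in the grip.

Run:
```python
from h import *
from tilt import *
s=state();Q=R.from_matrix(R.from_rotvec(s["tcp_rot"]).as_matrix()@M0.T).as_matrix()
F=lambda P:(trayP((553.5,-.6,.806))(P)-p0)@Q.T+s["tool_pos"]
print("foot",F(np.array([-110,80,0.])),"far",F(np.array([112,-82,50.])))
for n,(x0,y0,x1,y1),k in(("side",(160,150,320,270),4.8),("scene",(200,140,310,210),7)):
    c=cam(n);im=cv2.resize(c["frame"][y0:y1,x0:x1,::-1],None,fx=k,fy=k,interpolation=2)
    for hx,hy,z,col in((118,88,50,(0,0,255)),(106,76,50,(0,255,0)),(110,80,0,(255,0,0)),(106,76,4,(255,255,0))):
        P=np.array([[hx,hy,z],[-hx,hy,z],[-hx,-hy,z],[hx,-hy,z]],float)
        q=(proj(c,F(P))-[x0-.5,y0-.5])*k-.5
        cv2.polylines(im,[np.int32(q)],True,col,1,cv2.LINE_AA)
    cv2.imwrite(f'pics/p_{n}.png',im)
```

```text
foot [418.91729043 -24.59973729   0.43988797] far [629.36625399  22.01474251 178.10902995]
```

View pics/p_side.png

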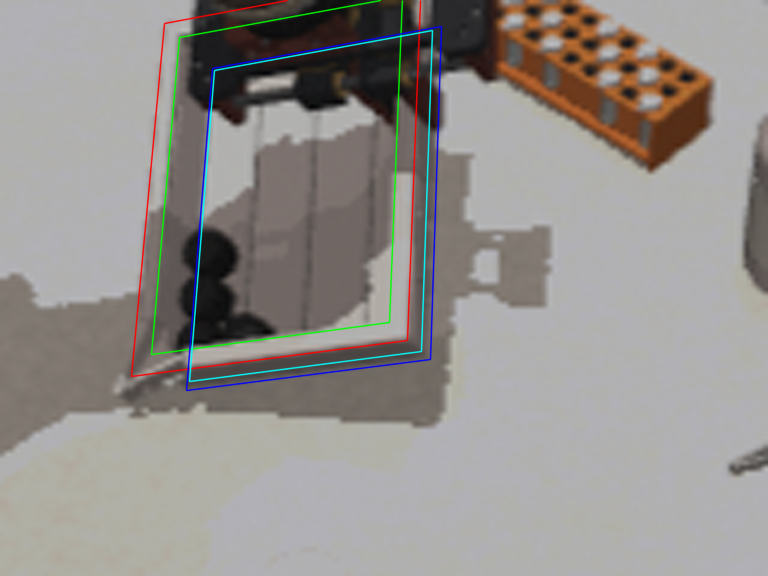

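View pics/p_scene.png

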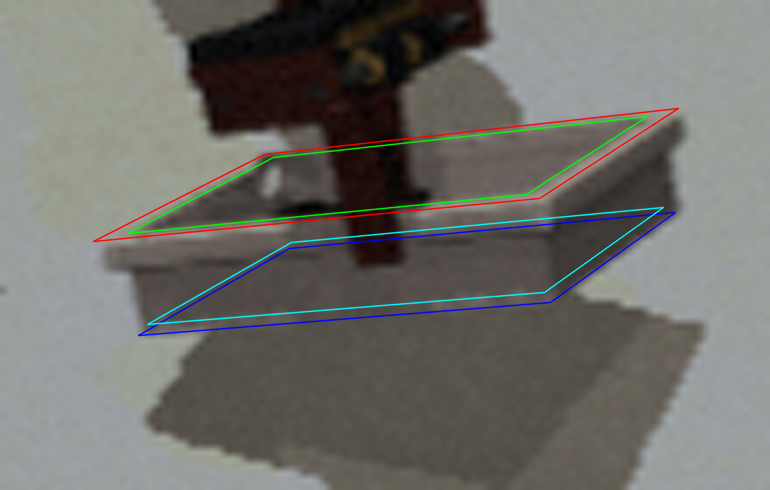

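The geometry agrees within the camera bias. To confirm the foot corner is in contact, I'll lower by about 1.5 mm and watch the force.

```bash
python3 tilt.py -1.0 29.6
```

```text
now tilt 29.62 perp [ 0.02  0.   -0.03] F [-0.3  0.4 -3.2] M [-0.22  0.69  0.03] op 11.6 t 10.4667
29.6 0.0068 0.0002 -0.0005 -0.0002 0.0001 -0.0001
```

```bash
python3 -m handwheel '0.006 0 0 0 0 0 255;0.006 0 0 0 0 0 255;0.006 0 0 0 0 0 255;0.006 0 0 0 0 0 255'
python3 tilt.py -1.0 29.6; python3 -m handwheel '0 0 0 0 0 0 255;0 0 0 0 0 0 255';python3 tilt.py -2.0 29.6
```

```text
time_s: 10.8
tool_pos: [589.3, -35.3, 136.6]
tcp_rot: [0.7, 1.005, -0.394]
ft_force: [0.7, 0.2, -1.8]
opening: 11.6
now tilt 29.62 perp [ 0.02  0.   -0.04] F [ 0.7  0.2 -1.8] M [-0.14  0.84  0.02] op 11.6 t 10.8
29.6 0.0009 0.0002 -0.0006 -0.0002 0.0 -0.0001
time_s: 10.97
tool_pos: [589.3, -35.3, 136.6]
tcp_rot: [0.7, 1.005, -0.394]
ft_force: [-1.0, 0.0, -2.7]
opening: 11.4
now tilt 29.62 perp [ 0.02  0.   -0.04] F [-1.   0.  -2.7] M [-0.18  0.8   0.02] op 11.4 t 10.9667
29.6 0.0044 -0.0012 -0.002 -0.0002 0.0 -0.0001
```

```bash
python3 -m handwheel '0.007 -0.003 -0.003 0 0 0 255;0.007 -0.003 -0.003 0 0 0 255;0.007 -0.003 -0.003 0 0 0 255'
for i in 1 2 3; do python3 -m handwheel '0.000 0 0 0 0 0 255' | grep -E 'pos|force'; done; python3 tilt.py -2.0 29.6
```

```text
time_s: 11.22
tool_pos: [589.9, -35.4, 135.1]
tcp_rot: [0.7, 1.003, -0.394]
ft_force: [1.3, 0.0, 1.8]
opening: 11.6
tool_pos: [590.0, -35.4, 135.3]
ft_force: [-1.5, -0.1, 1.6]
tool_pos: [590.0, -35.4, 135.3]
ft_force: [1.1, 0.3, 0.7]
tool_pos: [589.9, -35.4, 135.3]
ft_force: [0.0, -0.1, 1.6]
now tilt 29.7 perp [ 0.04  0.   -0.07] F [ 0.  -0.1  1.6] M [-0.15  0.79  0.06] op 11.5 t 11.4667
29.6 -0.0015 -0.0005 -0.0019 -0.0004 0.0003 -0.0005
```

Fz rose from about -2.8 to +1.5 N, so the corner is firmly on the bench. I'll ease off half a millimetre and make the final checks.

```bash
python3 -m handwheel '-0.0018 0.0007 0.0007 0 0 0 255;-0.0018 0.0007 0.0007 0 0 0 255;-0.0018 0.0007 0.0007 0 0 0 255;-0.0018 0.0007 0.0007 0 0 0 255;-0.0018 0.0007 0.0007 0 0 0 255'
python3 -m handwheel '0 0 0 0 0 0 255;0 0 0 0 0 0 255;0 0 0 0 0 0 255;0 0 0 0 0 0 255;0 0 0 0 0 0 255'
python3 tilt.py 0 29.6
python3 - <<'E'
from h import *
a=cam("side")["frame"];b=[cam("side")["frame"] for _ in range(6)][-1]
print(np.abs(a[150:270,160:320].astype(int)-b[150:270,160:320]).max(2).__gt__(60).sum(),state()["ft_force"])
cv2.imwrite('pics/q.png',cv2.resize(b[120:300,120:360,::-1],None,fx=3.2,fy=3.2,interpolation=2))
cv2.imwrite('pics/q2.png',cam("scene")["frame"][:,:,::-1])
E
```

```text
time_s: 11.88
tool_pos: [589.8, -35.4, 135.6]
tcp_rot: [0.701, 1.004, -0.394]
ft_force: [-0.1, 0.5, 0.7]
opening: 11.9
time_s: 12.3
tool_pos: [589.8, -35.4, 135.6]
tcp_rot: [0.701, 1.004, -0.394]
ft_force: [-0.1, -0.0, 1.3]
opening: 11.4
now tilt 29.68 perp [ 0.04  0.   -0.06] F [-0.1 -0.   1.3] M [-0.08  0.84 -0.03] op 11.4 t 12.3
29.6 -0.0069 0.0022 0.0009 -0.0004 0.0002 -0.0004
0 [-1.43188445 -0.19248403  0.22645558]
```

View pics/q.png

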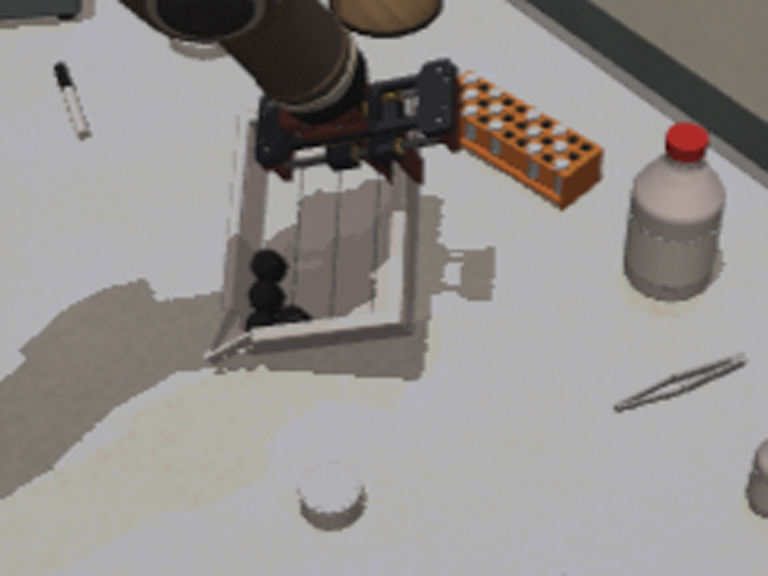

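View pics/q2.png

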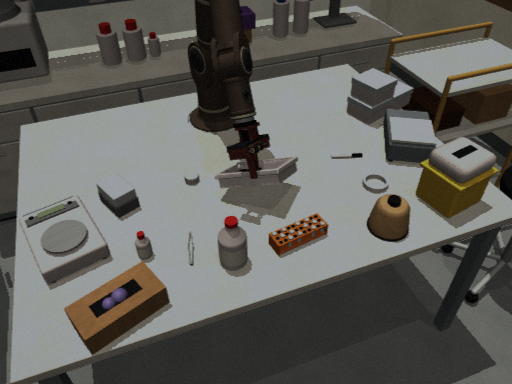

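Everything is still: the four caps are in the lip corner at (267,265), (266,295), (262,322) and (293,317), and the bystanders haven't moved. Handing in.

```bash
python3 -c "
from cell import close_job,state
print(close_job(),state()['time_s'])"
```

```text
the job is handed in; nothing more can be done
the job is handed in; nothing more can be done
```

I put the stray cap in the tray with the other three. Then I gripped the tray's -y rim bead and tipped it about its lip-corner foot to about 29.6°. The job was handed in at about 12.7 s, with the tray still held tilted in the gripper and nothing under it.

- **Caps:** All four are lying together in the lip corner, three in a row along the +y wall and one beside them on the other wall. Two side pictures 0.3 s apart showed no movement, and nothing spilled.
- **Bystanders:** None appeared to have moved in the last scene and side pictures.
- **Grip:** The fingers stood at 11.4–11.9 mm on the 12 mm bead, and the tilt held steady.
- **Corner on the bench:** My first force check was unclear and suggested the corner could have been barely touching. I lowered the tray about 2 mm more, and the vertical force rose from about -2.8 to +1.6 N, so the corner was firmly down. I then raised it half a millimetre, leaving a light press with readings between 0.2 and 1.3 N.
- **Small disagreement:** The drawn tray outline sat about 2 pixels off the pictures from both fixed cameras. Before the tilt the offset was about 1–2 pixels, so I put it down to camera calibration, but I can't rule out the tray having sagged about a degree in the grip.

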